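Hold the rotator's bolt head from behind its bracket

ROBOT

A 6-joint arm with a two-finger parallel gripper is mounted at the origin on the work surface. World frame = base frame: x ahead of the robot, y to its left, z up, the work surface at z = 0. Lengths are in mm, angles in degrees, forces in N, time in s.
With the tool pointing down it reaches from about 350 to 850 mm from the base axis. Payload 8.1 kg.
Tool frame: the origin (TCP) lies midway between the tips of the shut fingers; the grasp point (between the pads) lies 19 mm behind it; x points along the fingers, z is the direction in which the jaws open and shut, and the axes are right-handed (so a half turn about x gives the same grasp; the last joint's range is limited). The gripper opens to 85 mm and grips with 20 to 120 N. Pads are 22 mm wide; open, the fingers measure 114 mm over their backs; the gripper's body (76 mm by 85 mm) begins 54 mm behind the grasp point. The pads swing forward as they close: fully open they stand 13 mm farther back than shut.
Start: joints at [58.476, 7.471, 85.268, -0, 87.261, -4.893], TCP at [268.927, 536.361, 199.292] pointing down, gripper open.
Joint ranges: [-169.43, 169.43], [-51.17, 129.36], [1.28, 143.12], [-76.62, 256.62], [0, 156.53], [-152.29, 152.29]. Speed limits (degrees/s): [136.94, 136.94, 159.86, 180, 180, 180].

INTERFACE

Orientations are given as [roll, pitch, yaw] about the fixed x, y, z axes, in that order (R = Rz(yaw) Ry(pitch) Rx(roll)).
In Python, from bench import r gives the robot as it stands. The module is installed in compiled form; this text tells all that it offers.
- The arm moves only by the tool servo_tool, never from a script. Its argument "commands" is a list that holds one entry, the list of rows, each a list of 7 numbers: the closure in counts, from 0 (fully open) to 255 (shut), then the shift along the tool's x, y, z in cm, then the turn, a rotation vector about the tool's x, y, z in degrees. A call has 1 to 8 rows; each row is the pose to reach, as a shift and turn from the pose commanded when the call began, along the tool's axes at that moment; what a row does not reach only later rows make up. A row lasts 1/10 s, in which the tool goes at most 50 mm and 8.59 degrees, less where a joint would pass 70% of its speed; a pose out of reach is approached as far as the arm can. A call with a gripper value outside its range is refused whole. The fingers move at their own pace and stop on an object; "force" is the grip in N (left out, the last holds). Time passes only in rows, so rows that repeat a pose let the fingers close. It gives the time, the measured TCP pose, the force and the opening at its end, in the units of the state.
- r.sense(): the state, without advancing time (a new reading comes with each control period).
- r.snapshot(name): name is "side" or "top" or "wrist"; returns (picture, depth): 480x640x3 uint8, red, green, blue; 480x640 float32, mm along the optical axis (not along the pixel's ray), 0 where there is no reading.
- r.calibration(name): a dict with "fx", "fy", "cx", "cy" (pixels), "pose" (4x4, takes a point from camera to world coordinates). Camera axes: x right, y down, z forward; pixel columns grow to the right and rows downward; lengths in mm; the calibration is good to about 2 mm. A picture is of the moment at which its call begins: read the wrist's pose just before it. calibration takes no time and is no camera call; for the wrist camera it gives the pose at the moment of the call.
- r.hand_in(): hands the job in, once; it reports no verdict.
The state is a dict: "time": time; "joint_pos": joint angles; "qd": joint speeds; "joint_efforts": joint torques, N m; "tool_pos": TCP position; "tcp_rot": TCP orientation; "ft_force": force on the tool from outside, world axes, zero at the start; "wrist_torque": the same for the moment, N m; "finger_gap": finger opening in mm.
Only numpy, scipy, OpenCV 4.12 (cv2) and the standard library are available. Lean on these libraries where they do the work, as an engineer would, in place of code of your own. Each camera call takes 0.05 s, during which the arm holds its last target.

TASK

The rotor nut on the slow tube rotator has to be tightened by a colleague, but the spindle keeps creeping round. Swing the small guard lever on the drive head up and right back so that it stays open, then reach down into the narrow gap behind the bracket, grip the hexagon bolt head hidden there between the fingers and hold it so that it stops turning; finish while still holding it, do not let go. Leave the bottles, dish, rack and boxes around it standing where they are.

Things in the scene. Friction and masses are not known exactly. Their poses are not given: they have to be found in the camera images.
- rotator: tube rotator, fixed to the table: grey base plate 290 x 130 mm, 12 mm thick, with a steel bracket and, behind it (+x), a white drive head 110 mm wide (y), at x = +25 to +165 mm, top at 115 mm. Origin on the table right below the bolt head's centre; x along the spindle, from the bracket to the drive head; z up.
- bolt_head: plain steel hexagon bolt head in the gap behind the bracket, 24 mm across flats (27.7 over corners), 14 mm thick along the spindle. Origin at its centre, 85 mm above the table and midway in the gap (within 1 mm); its x along the spindle, level; two flats face its own +y and -y. One body with spindle, nut and disc. Over 45 mm free on either side of it along the rotator's y.
- spindle (a joint): turn of spindle, bolt head, disc and nut together about the rotator's x, rad; at 0 (and every 1.047) two flats of the head are upright and face the rotator's +y and -y. A drive with slipping clutch turns it all the time at about +0.1 rad/s with about 0.05 N m; held, it stalls without harm. Heavily damped: forced, it turns slowly (0.5 N m per rad/s).
- bracket_top (a point): middle of the top edge of the upright steel bracket plate: 115 mm above the table, rotator x = -26 mm; plate 90 mm wide (y), 6 mm thick. The gap from it to the drive head is 48 mm wide (x = -23 to +25 mm), open above and to both sides, the base plate its floor. In front of the bracket (x = -88 to -38 mm) turns the rotor, a disc 80 mm across with vials and nut, centre 85 mm high.
- guard (a joint): angle of the guard lever, rad: 0 lying level across the top of the gap, growing as it swings up and back over the drive head, stop at 2.4. It stays where it is left (friction 0.08 N m). It starts between 0 and 0.3.
- guard_hinge (a point): the guard lever's hinge axis (along the rotator's y), 130 mm above the table, at the rotator's x = +50 mm, y = 0, between two small lugs (tops at 133 mm) on the drive head.
- guard_pin (a point): centre of the guard lever's cross pin, to be pinched: dark steel bar 12 mm thick, 26 mm long along the rotator's y, at the lever's free end. At joint 0 it is 90 mm in front (rotator -x) of the hinge axis and 15 mm above it. Stem 9 mm thick; the guard plate (54 mm wide, 4 mm thick) ends 30 mm short of the pin. The pin turns between the pads as the lever swings about the hinge.
- dropper_tall: bystander, to be left standing: amber dropper bottle, 32 mm across, 85 mm tall; origin at the centre of its underside, z up
- dropper_short: bystander, to be left standing: smaller amber dropper bottle, 28 mm across, 62 mm tall; origin at the centre of its underside, z up
- jar: bystander, to be left standing: white screw-cap jar, 58 mm across, 60 mm tall; origin at the centre of its underside, z up
- reagent: bystander, to be left standing: white reagent bottle, 68 mm across, 150 mm tall; origin at the centre of its underside, z up
- dish: bystander, to be left standing: glass bowl, 100 mm across, 40 mm tall; origin at the centre of its underside, z up
- tube_rack: bystander, to be left standing: clear test-tube rack, 60 x 160 mm, 94 mm tall with its tubes; origin at the centre of its underside, z up
- tissue_box: bystander, to be left standing: pink tissue box, 110 x 200 mm, 70 mm tall (100 mm with its tissue); origin at the centre of its underside, z up

How it is judged (in metres and radians):
On the way, in this order (a step that is already met when the one before it is completed fails the run):
1. the guard lever is swung up and right back (beyond 2.0 rad) (value of joint guard above 2 rad), for 0.2 s.
2. the bolt head is gripped and stands still (contact force between the fingers and bolt_head above 6 N and distance between the grasp point and bolt_head below 0.018 m and velocity of joint spindle between -0.02 and 0.02 rad/s), for 0.3 s.
At the end, for the whole second after the job is handed in: The fingers hold the bolt head (contact force over 6 N, grasp point within 18 mm of the head's centre), the spindle stands still (under 0.02 rad/s either way) and the guard lever is still back (beyond 2.0 rad) (all of step 2 and value of joint guard above 2 rad); the arm keeps its last pose, push and grip.
It fails at once if a bystander is pushed away (more than 30 mm) (distance of any of dropper_tall, dropper_short, jar, reagent, dish, tube_rack, tissue_box from where it was at the start of the episode above 0.03 m).
It fails at once if a bystander is tipped over (angle between any of dropper_tall, dropper_short, jar, reagent, dish, tube_rack, tissue_box's own z axis and vertical above 0.5 rad).
It also fails if it takes over 48 s, if anything falls off the work surface, if the arm or the gripper's body presses on something with over 40 N, if the wrist force passes 120 N, or if a joint passes its speed limit or range.

## Working session

There is one attempt and no reset: what is moved stays moved. The work goes in short steps, Python scripts to look and compute and a tool call to move; the robot and the scene stay as the last step left them, time stands still between calls to the robot, and variables do not carry over. Pictures are saved under pics/ and viewed, and the job is handed in when it is done.

Besides the shell and the picture viewer there is one more tool, called after ">>>" as a command line: name --argument value ..., lists and objects as JSON in quotes. servo_tool: Moves the arm, as the interface text tells. Its arguments: {"type":"object","properties":{"commands":{"type":"array","items":{"type":"array","items":{"type":"array","items":{"type":"number"}}}},"force":{"type":"number"}},"required":["commands"]}

```bash
mkdir -p pics; python3 - <<'E'
from bench import r
import cv2,numpy as np
print(r.sense())
for n in("side","top"):
    p,d=r.snapshot(n);c=r.calibration(n)
    cv2.imwrite(f"pics/{n}0.png",p[:,:,::-1]);np.savez(f"{n}0.npz",p=p,d=d,**c)
    print(n,c)
E
```

```text
{'time': 0.0, 'joint_pos': array([ 5.84761902e+01,  7.51542968e+00,  8.53306950e+01,  1.69485606e-03,
        8.72607737e+01, -4.89312575e+00]), 'qd': array([-0.06118962, -0.0429923 ,  0.03979351,  0.01705104, -0.10825454,
       -0.03447239]), 'joint_efforts': array([-6.86748208e-04, -5.69399464e+01, -5.00555670e+01, -4.62378903e-04,
        1.51408254e-02,  5.19156856e-06]), 'tool_pos': array([268.59060523, 535.83819471, 198.22756188]), 'tcp_rot': array([ 174.19965501,   89.89308822, -122.43111165]), 'ft_force': array([ 0.05869053,  0.10265232, -0.08615976]), 'wrist_torque': array([-0.00097985, -0.01839643, -0.04419808]), 'finger_gap': 85.18576198243163}
side {'fx': 474.2286016216559, 'fy': 474.2286016216559, 'cx': 323.65618434149013, 'cy': 238.43273146504472, 'pose': array([[ 6.74324509e-01, -4.93922290e-01,  5.48932808e-01,
        -2.01203883e+01],
       [-7.38250831e-01, -4.34319812e-01,  5.16093026e-01,
        -5.18202934e+02],
       [-1.64974552e-02, -7.53264278e-01, -6.57511035e-01,
         8.23872709e+02],
       [ 0.00000000e+00,  0.00000000e+00,  0.00000000e+00,
         1.00000000e+00]])}
top {'fx': 446.1843398173992, 'fy': 446.1843398173992, 'cx': 322.01095050466165, 'cy': 239.9257299832418, 'pose': array([[ 6.82065188e-03, -9.87977568e-01,  1.54446768e-01,
         4.25904474e+02],
       [-9.99925816e-01, -8.29716238e-03, -8.91740520e-03,
         3.23951464e+01],
       [ 1.00916662e-02, -1.54374488e-01, -9.87960868e-01,
         1.08632999e+03],
       [ 0.00000000e+00,  0.00000000e+00,  0.00000000e+00,
         1.00000000e+00]])}
```

View pics/side0.png

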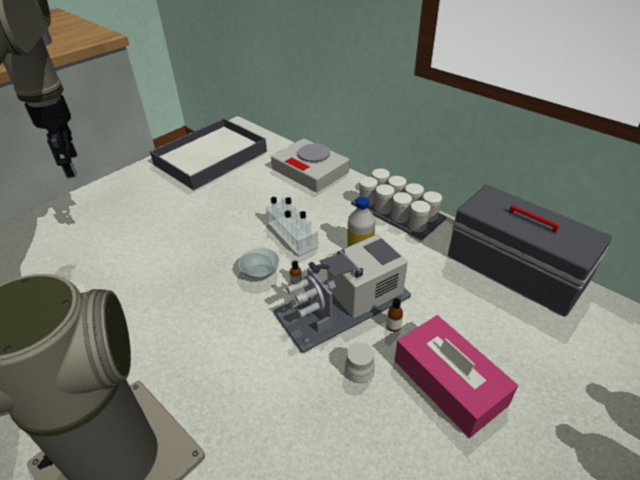

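View pics/top0.png

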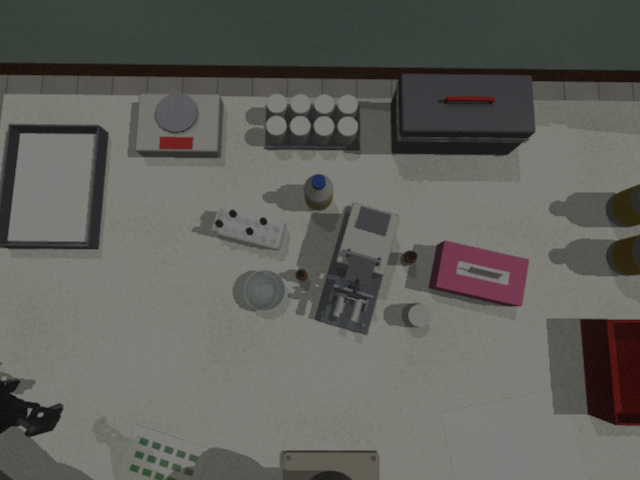

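```bash
cat > h.py <<'E'
import numpy as np,cv2
class V:
    def __init__(s,n):
        z=np.load(n+".npz");s.p=z['p'];s.d=z['d'];s.T=z['pose'];s.f=float(z['fx']);s.c=np.array([z['cx'],z['cy']])
    def ray(s,u,v):
        d=s.T[:3,:3]@np.array([(u-s.c[0])/s.f,(v-s.c[1])/s.f,1]);return s.T[:3,3],d
    def plane(s,u,v,z):
        o,d=s.ray(u,v);return o+d*(z-o[2])/d[2]
    def pt(s,u,v):
        o,d=s.ray(u,v);return o+d*s.d[int(round(v)),int(round(u))]
    def cloud(s):
        v,u=np.mgrid[:480,:640];c=np.stack([(u-s.c[0])/s.f,(v-s.c[1])/s.f,np.ones_like(u)],-1)*s.d[...,None]
        return c@s.T[:3,:3].T+s.T[:3,3]
    def proj(s,P):
        q=(np.asarray(P,float)-s.T[:3,3])@s.T[:3,:3];return q[...,:2]/q[...,2:]*s.f+s.c
E
python3 - <<'E'
from h import *
for n,(a,b,c,d) in (("top0",(285,195,435,335)),("side0",(225,190,425,390))):
    v=V(n);im=cv2.resize(v.p[b:d,a:c],None,fx=4,fy=4,interpolation=cv2.INTER_CUBIC) if n=="side0" else cv2.resize(v.p[b:d,a:c],None,fx=4,fy=4,interpolation=cv2.INTER_CUBIC)
    im=im[:600,:800];cv2.imwrite(f"pics/{n}z.png",np.clip(im[:,:,::-1]*1.4,0,255))
v=V("top0");C=v.cloud();z=C[...,2]
np.set_printoptions(precision=1,suppress=True)
print((v.d==0).mean())
# drive head top
m=(np.abs(z-115)<5);m[:, :300]=0;m[:,430:]=0;m[:195]=0;m[340:]=0
n,l,st,ce=cv2.connectedComponentsWithStats(m.astype(np.uint8))
for i in range(1,n):
    if st[i,4]>15: 
        P=C[l==i];print(st[i],P.mean(0),cv2.minAreaRect(P[:,:2].astype(np.float32)))
E
```

```text
0.004065755208333333
[ 337  202   63   73 2608] [590.8 -80.2 115. ] ((584.193359375, -78.58757019042969), (109.8422622680664, 140.0028839111328), 74.3409194946289)
[334 284  20   8  57] [474.2 -22.7 114.6] ((474.0429382324219, -23.153675079345703), (42.58445358276367, 5.8821821212768555), 74.20018005371094)
[357 291  18   7  50] [460.5 -71.5 114.6] ((460.5999755859375, -71.01292419433594), (36.797698974609375, 6.123229503631592), 73.75123596191406)
[350 299  16  23 142] [426.5 -50.3 113.7] ((426.92913818359375, -53.707977294921875), (25.040578842163086, 49.205631256103516), 76.3085708618164)[ WARN:0@0.069] global loadsave.cpp:1063 imwrite_ Unsupported depth image for selected encoder is fallbacked to CV_8U.
```

View pics/top0z.png

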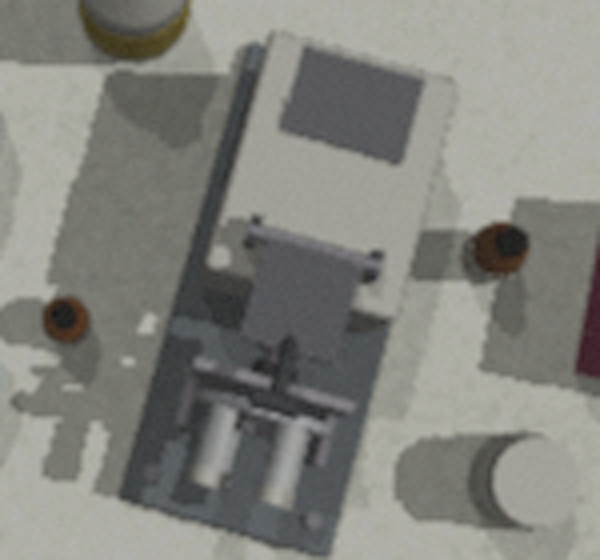

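View pics/side0z.png

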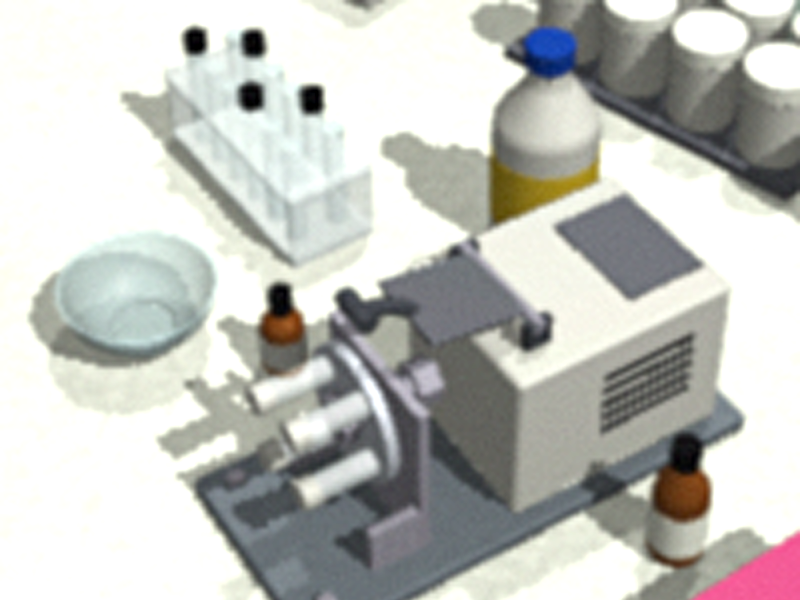

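```bash
cat >> h.py <<'E'
from scipy.spatial.transform import Rotation as Ro
YAW=-15.66; O=np.array([492.7,-52.9,0])
def Rr(yaw): return Ro.from_euler('z',yaw,degrees=True).as_matrix()
def r2w(p,O=O,yaw=YAW): return Rr(yaw)@np.asarray(p,float)+O
def w2r(p,O=O,yaw=YAW): return (np.asarray(p,float)-O)@Rr(yaw)
def toolR(yaw,sgn=1,tilt=0):
    # x down, z = sgn*rotator y ; tilt about rotator y (deg) 
    z=sgn*np.array([0,1,0]);x=np.array([0,0,-1]);y=np.cross(z,x)
    return Rr(yaw)@Ro.from_euler('y',tilt,degrees=True).as_matrix()@np.stack([x,y,z],1)
def cur(s): return np.array(s['tool_pos']),Ro.from_euler('xyz',s['tcp_rot'],degrees=True).as_matrix()
def delta(p,R,pt,Rt):
    return R.T@(pt-p)/10, Ro.from_matrix(R.T@Rt).as_rotvec(degrees=True)
E
python3 - <<'E'
from h import *
from bench import r
np.set_printoptions(precision=2,suppress=True)
v=V("top0");C=v.cloud();Q=w2r(C)
# pin region
m=(np.abs(Q[...,1])<20)&(Q[...,0]>-60)&(Q[...,0]<-10)&(Q[...,2]>130)
for a,b in zip(np.argwhere(m),Q[m]): print(a,b)
s=V("side0");Qs=w2r(s.cloud());m=(np.abs(Qs[...,1])<20)&(Qs[...,0]>-60)&(Qs[...,0]<-10)&(Qs[...,2]>135)
print(m.sum(),Qs[m].mean(0),Qs[m].min(0),Qs[m].max(0))
m=(np.abs(Qs[...,2]-115)<4)&(np.abs(Qs[...,1])<70)&(Qs[...,0]>15)&(Qs[...,0]<175)
print(cv2.minAreaRect(s.cloud()[m][:,:2].astype(np.float32)),s.cloud()[m].mean(0))
p,R=cur(r.sense());print(p,R)
for sg in(1,-1):
  print(delta(p,R,r2w([-40,0,240]),toolR(YAW,sg)))
E
```

```text
[282 355] [-10.75   4.51 151.43]
[282 356] [-10.09   2.44 150.5 ]
[283 355] [-12.64   3.86 149.89]
[283 356] [-12.28   2.03 152.71]
[283 357] [-11.74   0.06 153.14]
[283 358] [-10.87  -2.2  149.58]
[284 355] [-14.94   3.55 153.6 ]
[284 356] [-14.39   1.56 153.94]
[284 357] [-13.74  -0.5  153.06]
[284 358] [-12.99  -2.66 150.89]
[285 355] [-16.89   2.95 152.85]
[285 356] [-16.37   0.99 153.62]
[285 357] [-15.98  -0.84 156.06]
[285 358] [-15.06  -3.15 151.73]
[286 354] [-19.36   4.3  151.32]
[286 355] [-18.95   2.44 153.61]
[286 356] [-18.25   0.33 152.05]
[286 357] [-18.03  -1.34 156.79]
[286 358] [-17.22  -3.56 153.73]
[287 354] [-21.53   3.91 153.74]
[287 355] [-21.08   2.02 155.47]
[287 356] [-20.42  -0.06 154.29]
[287 357] [-20.01  -1.9  156.58]
[288 354] [-23.66   3.48 155.61]
[288 355] [-23.23   1.62 157.75]
[288 356] [-22.62  -0.41 157.22]
[288 357] [-21.89  -2.57 154.95]
[289 354] [-25.8    3.07 157.79]
[289 355] [-25.25   1.11 158.26]
[289 356] [-24.66  -0.91 157.89]
[289 357] [-23.88  -3.12 154.92]
[290 353] [-28.21   4.36 155.4 ]
[290 354] [-27.88   2.62 159.32]
[290 355] [
[... 2313 characters left out ...]
.31  -2.97 162.27]
[297 356] [-40.76  -4.92 162.62]
[297 357] [-40.07  -7.08 160.26]
[297 358] [-39.53  -9.01 160.93]
[297 359] [-39.04 -10.87 162.4 ]
[298 356] [-42.53  -5.76 158.62]
[298 357] [-41.9   -7.84 157.41]
[298 358] [-41.35  -9.79 157.83]
[298 359] [-40.9  -11.58 160.34]
118 [-32.04  -0.66 158.67] [-44.7  -14.78 141.81] [-10.09  16.17 166.62]
((583.3892211914062, -75.76689147949219), (112.89544677734375, 141.2591094970703), 74.6372299194336) [585.59 -86.66 116.21]
[268.63 535.86 198.32] [[-0.   -0.89  0.45]
 [-0.    0.45  0.89]
 [-1.    0.   -0.  ]]
(array([ -4.1 , -42.49, -43.36]), array([-10.97,  -0.1 ,  -0.02]))
(array([ -4.1 , -42.49, -43.36]), array([169.03,  -0.03,   0.15]))
```

>>> servo_tool --commands '[[[0,-4,-4,-4,0,0,0],[0,-4,-42.4,-43.4,-11,0,0],[0,-4,-42.4,-43.4,-11,0,0],[0,-4,-42.4,-43.4,-11,0,0],[0,-4,-42.4,-43.4,-11,0,0],[0,-4,-42.4,-43.4,-11,0,0],[0,-4,-42.4,-43.4,-11,0,0],[0,-4,-42.4,-43.4,-11,0,0]]]' --force 30

```text
time: 0.9
tool_pos: [387.6, 163.0, 234.9]
tcp_rot: [-56.5, 90.0, 17.9]
ft_force: [2.3, 0.1, -0.2]
finger_gap: 85.1
```

```bash
cat > go.py <<'E'
import sys
from h import *
from bench import r
np.set_printoptions(precision=2,suppress=True)
a=[float(x) for x in sys.argv[1:]]
s=r.sense();p,R=cur(s)
print(s['time'],"tcp rot-frame",w2r(p),"grasp",w2r(p-19*R[:,0]),"F",s['ft_force'],"gap",s['finger_gap'],"j",s['joint_pos'])
if len(a)>=3: print(delta(p,R,r2w(a[:3]),toolR(YAW,1,a[3] if len(a)>3 else 0)))
E
python3 go.py -37.5 0 240
```

```text
0.9 tcp rot-frame [-159.48  179.55  234.86] grasp [-159.48  179.54  253.86] F [ 2.34  0.09 -0.19] gap 85.12519025088345 j [ 15.82 -22.08 108.66   0.    93.42 -58.58]
(array([ -0.51, -12.18, -17.97]), array([0.05, 0.  , 0.  ]))
```

>>> servo_tool --commands '[[[0,-0.5,-12.2,-18,0,0,0],[0,-0.5,-12.2,-18,0,0,0],[0,-0.5,-12.2,-18,0,0,0],[0,-0.5,-12.2,-18,0,0,0],[0,-0.5,-12.2,-18,0,0,0],[0,-0.5,-12.2,-18,0,0,0],[0,-0.5,-12.2,-18,0,0,0]]]'

```text
time: 1.6
tool_pos: [456.3, -41.1, 239.6]
tcp_rot: [73.0, 89.9, 147.3]
ft_force: [0.1, 0.5, -1.0]
finger_gap: 84.9
```

```bash
python3 go.py -37.5 0 170; python3 - <<'E'
from bench import r
import cv2,numpy as np
c=r.calibration("wrist");p,d=r.snapshot("wrist")
cv2.imwrite("pics/w1.png",p[:,:,::-1]);np.savez("w1.npz",p=p,d=d,**c);print(c['pose'])
E
```

```text
1.6 tcp rot-frame [-38.24   1.53 239.56] grasp [-38.22   1.52 258.56] F [ 0.12  0.45 -1.01] gap 84.93150226899697 j [-11.59 -15.7  103.16   0.03  92.6  -85.89]
(array([ 6.96, -0.08, -0.16]), array([-0.04,  0.02, -0.07]))
[[ 2.70457051e-01  9.23643208e-01  2.71544118e-01  3.87596624e+02]
 [ 9.62731486e-01 -2.59778775e-01 -7.52533984e-02 -2.07017003e+01]
 [ 1.03410795e-03  2.81776884e-01 -9.59479400e-01  4.15479834e+02]
 [ 0.00000000e+00  0.00000000e+00  0.00000000e+00  1.00000000e+00]]
```

View pics/w1.png

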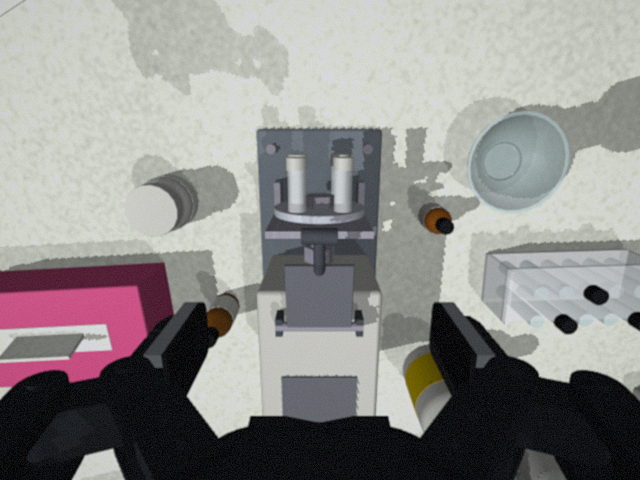

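```bash
python3 - <<'E'
from h import *
np.set_printoptions(precision=2,suppress=True)
v=V("w1");C=v.cloud();Q=w2r(C)
print("pin ray at 156.5",w2r(v.plane(319.5,237,156.5)))
m=(Q[...,2]>148)&(np.abs(Q[...,0]+38)<9)&(np.abs(Q[...,1])<25)
print("pin",m.sum(),Q[m].min(0),Q[m].max(0),Q[m].mean(0))
m=(np.abs(Q[...,2]-115)<5)&(np.abs(Q[...,1])<55)&(Q[...,0]<-15)&(Q[...,0]>-34)
print("bracket",m.sum(),cv2.minAreaRect(C[m][:,:2].astype(np.float32)),Q[m].mean(0),Q[m].min(0),Q[m].max(0))
m=(np.abs(Q[...,2]-115)<5)&(np.abs(Q[...,1])<70)&(Q[...,0]>15)&(Q[...,0]<100)
print("head",Q[m].min(0),Q[m].max(0))
m=(np.abs(Q[...,2]-91)<25)&(np.abs(Q[...,1])<25)&(np.abs(Q[...,0])<15)
print("bolt",m.sum(),Q[m].min(0),Q[m].max(0))
E
```

```text
pin ray at 156.5 [-35.41   3.39 156.5 ]
pin 681 [-46.98 -18.22 155.96] [-29.08  23.87 350.24] [-37.92   2.79 168.19]
bracket 633 ((468.55987548828125, -43.37754440307617), (89.89359283447266, 6.568224906921387), 74.36661529541016) [-26.26   2.77 115.67] [-29.09 -42.29 110.07] [-22.51  47.6  118.51]
head [ 24.79 -52.54 110.02] [ 99.99  57.61 119.87]
bolt 326 [ -9.29 -10.68  81.15] [ 7.64 16.2  99.44]
```

```bash
sed -i 's/O=np.array(\[492.7,-52.9,0\])/O=np.array([493.2,-51.0,0])/' h.py; python3 go.py -37.5 0 144
```

```text
1.65 tcp rot-frame [-38.38   0.16 239.71] grasp [-38.37   0.15 258.71] F [ 0.15  0.35 -0.48] gap 85.5969774854233 j [-11.51 -15.73 103.17   0.03  92.61 -85.89]
(array([ 9.57, -0.1 , -0.02]), array([ 0.04,  0.02, -0.05]))
```

>>> servo_tool --commands '[[[0,4,-0.1,0,0,0,0],[0,8,-0.1,0,0,0,0],[80,9.6,-0.1,0,0,0,0],[120,9.6,-0.1,0,0,0,0],[255,9.6,-0.1,0,0,0,0],[255,9.6,-0.1,0,0,0,0],[255,9.6,-0.1,0,0,0,0],[255,9.6,-0.1,0,0,0,0]]]' --force 30

```text
time: 2.45
tool_pos: [458.5, -41.6, 145.3]
tcp_rot: [-84.9, 89.9, -10.6]
ft_force: [-0.2, 0.3, 0.3]
finger_gap: 0.3
```

```bash
python3 go.py ; python3 - <<'E'
from bench import r
import cv2,numpy as np
for n in("wrist","side"):
    p,d=r.snapshot(n)
    if n=="side": p=cv2.resize(p[150:350,220:440],None,fx=3,fy=3)
    cv2.imwrite(f"pics/{n}2.png",p[:,:,::-1])
E
```

```text
2.45 tcp rot-frame [-35.99  -0.36 145.29] grasp [-36.03  -0.36 164.29] F [-0.18  0.34  0.32] gap 0.3443199729495222 j [-11.58 -13.06 110.8    0.    82.14 -85.95]
```

View pics/wrist2.png

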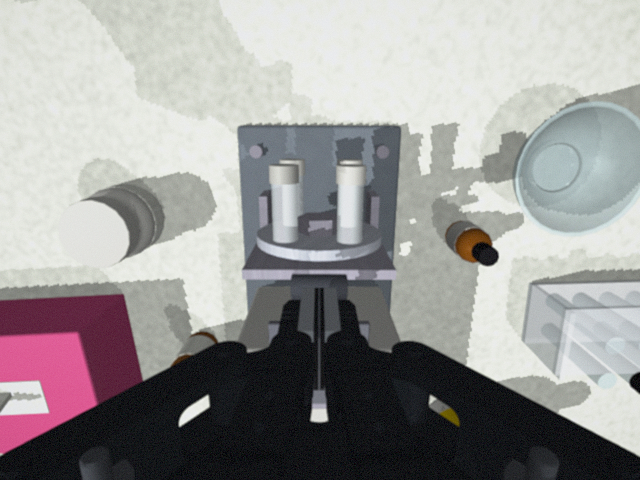

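View pics/side2.png

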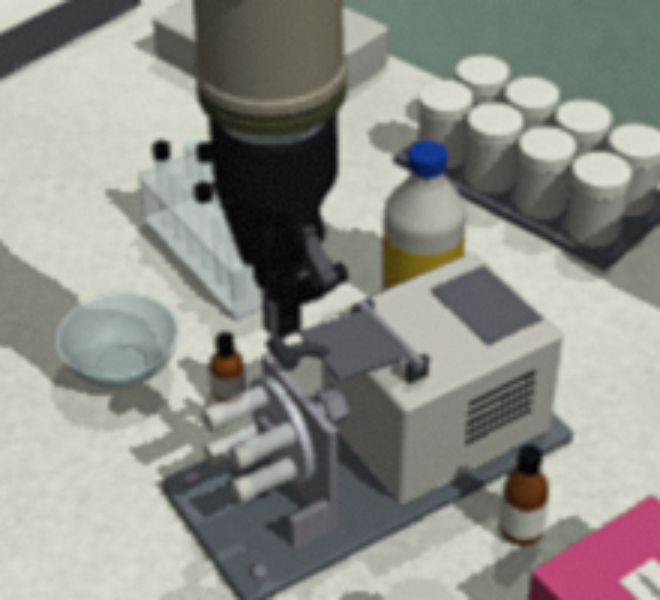

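```bash
python3 - <<'E'
from bench import r
from h import *
np.set_printoptions(precision=1,suppress=True)
for n in("wrist","side"):
    c=r.calibration(n);p,d=r.snapshot(n);np.savez(n+"3.npz",p=p,d=d,**c)
v=V("wrist3");p=cv2.resize(v.p[230:430,220:420],None,fx=3,fy=3);cv2.imwrite("pics/w3.png",np.clip(p[:,:,::-1]*2.,0,255).astype(np.uint8))
v2=V("side3");p=cv2.resize(v2.p[230:310,290:370],None,fx=7,fy=7,interpolation=cv2.INTER_CUBIC);cv2.imwrite("pics/s3.png",np.clip(p[:,:,::-1]*1.5,0,255).astype(np.uint8))
Q=w2r(v.cloud())
for y in range(272,345,6): print(y,Q[y,300],Q[y,320],Q[y,340])
E
```

```text
272 [-28.3 -10.1 117.1] [-28.1   1.5 116.6] [-28.2  13.1 116.9]
278 [-42.4  -7.9 160.2] [-42.4   1.3 160.3] [-42.1  10.5 159.6]
284 [-40.5  -7.8 162.8] [-40.7   1.3 163.3] [-40.6  10.3 163. ]
290 [-38.6  -7.7 165.1] [-47.1   1.2 184. ] [-38.2  10.3 164.3]
296 [-35.1  -7.8 164. ] [-47.7   1.2 190.7] [-35.4  10.3 164.5]
302 [-43.6  -6.6 187.4] [-47.9   1.2 196.4] [-43.5   9.  187.2]
308 [-47.4  -5.9 200. ] [-47.1   1.1 199.5] [-43.2   8.7 191.8]
314 [-47.4  -5.7 204.5] [-47.6   1.1 204.9] [-42.8   8.5 195.8]
320 [-47.6  -5.5 209.1] [-47.4   1.1 208.7] [-43.4   8.2 201.4]
326 [-47.3  -5.3 212.4] [-47.4   1.1 212.7] [-43.2   8.  205.2]
332 [-48.4  -5.1 218. ] [-46.8   1.1 215.3] [-49.2   7.1 219.4]
338 [-48.7  -4.9 221.9] [-44.4   1.1 214.8] [-49.7   6.9 223.7]
344 [-48.6  -4.7 224.9] [-42.8   1.1 215.7] [-48.2   6.8 224.4]
```

View pics/w3.png

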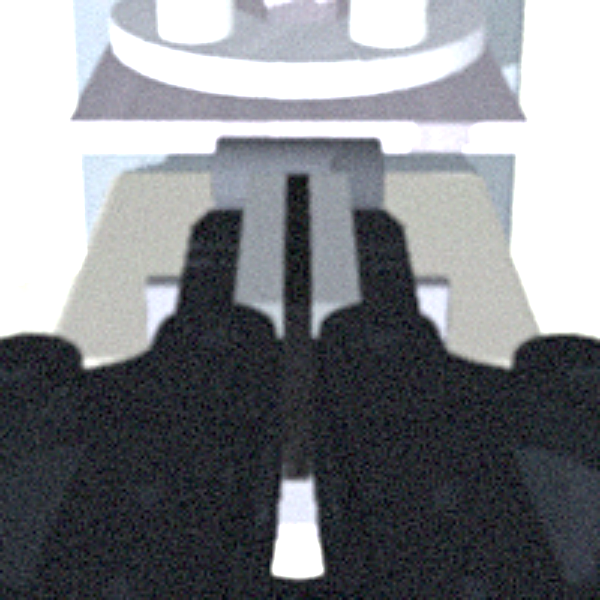

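View pics/s3.png

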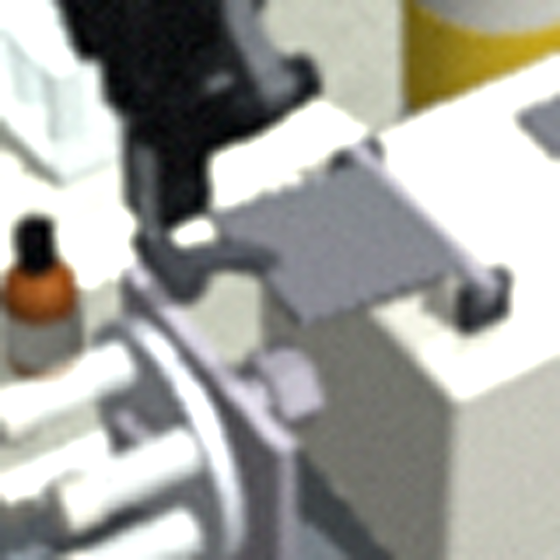

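```bash
python3 go.py; python3 - <<'E'
from h import *
np.set_printoptions(precision=1,suppress=True)
v=V("wrist3");Q=w2r(v.cloud());print(v.T)
for x in (309,331): print([ (y,Q[y,x]) for y in range(280,312,4)])
v=V("side3");Q=w2r(v.cloud())
for y in range(235,285,3): print(y,[Q[y,x] for x in(309,311,313,316)])
E
```

```text
2.65 tcp rot-frame [-36.6   -0.55 144.33] grasp [-36.61  -0.55 163.33] F [ 0.9  -0.42 -0.23] gap 0.10803427023026009 j [-11.59 -13.02 110.87   0.    82.13 -85.95]
[[  0.3   0.9   0.3 389. ]
 [  1.   -0.3  -0.1 -21.2]
 [  0.    0.3  -1.  320.5]
 [  0.    0.    0.    1. ]]
[(280, array([-41.8,  -3.7, 161.3])), (284, array([-41.2,  -3.6, 164.3])), (288, array([-47. ,  -3.2, 182. ])), (292, array([-47.6,  -3.1, 187. ])), (296, array([-47.1,  -3. , 189.5])), (300, array([-47.3,  -2.9, 193.5])), (304, array([-46.7,  -2.9, 195.6])), (308, array([-47.3,  -2.7, 199.8]))]
[(280, array([-41.9,   6.3, 161.5])), (284, array([-40.7,   6.3, 163.2])), (288, array([-47.4,   5.6, 182.7])), (292, array([-47.5,   5.4, 186.7])), (296, array([-47.3,   5.3, 189.9])), (300, array([-47.3,   5.2, 193.4])), (304, array([-47.2,   5.1, 196.4])), (308, array([-47. ,   5. , 199.3]))]
235 [array([-53.9, -16.4, 263.8]), array([-49.9, -16.8, 262.2]), array([-48.4, -21.4, 264.8]), array([-46.4, -28.9, 269.4])]
238 [array([-54.3, -16.6, 257. ]), array([-49.3, -15.2, 253.5]), array([-46.6, -17.8, 254.2]), array([-44.3, 
[... 1190 characters left out ...]
  0.7, 160.1]), array([-40.7,  -2.3, 161.1]), array([-38.3, -10. , 166.1])]
271 [array([-29.8,  35.1, 115.2]), array([-26.3,  32.7, 115.3]), array([-43.1,  -6.1, 157.1]), array([-40.1, -12.8, 161.1])]
274 [array([-30.1,  35.1, 106.4]), array([-29.2,  28. , 112. ]), array([-27.5,  22.4, 115.8]), array([ 33.8, 117.5,   1. ])]
277 [array([-44.3,   9.6, 127.3]), array([-39.6,   9.7, 124.5]), array([-28.8,  20.6, 109.1]), array([-26.1,  12.7, 114.4])]
280 [array([-45.7,   7.8, 120.8]), array([-45.3,  -0.1, 127.5]), array([-41.2,  -1.1, 126. ]), array([-29.4,   7.4, 111.9])]
283 [array([-46.4,   7.2, 112.8]), array([-44.2,   2.6, 115.6]), array([-44.6,  -6.5, 123.9]), array([-38.7,  -8.5, 122.3])]
```

```bash
python3 - <<'E'
from h import *
np.set_printoptions(precision=1,suppress=True)
for n,c in(("side0",(268.6,535.8)),("top0",(268.6,535.8)),("side3",None)):
    v=V(n);C=v.cloud()
    if c is None: c=r2w([-36.6,-.5,0])[:2]
    m=(np.hypot(C[...,0]-c[0],C[...,1]-c[1])<75)&(C[...,2]>166)&(C[...,2]<420)&(v.d>0)
    P=C[m];print(n,m.sum())
    for z in range(165,330,8):
        k=(P[:,2]>=z)&(P[:,2]<z+8)
        if k.sum(): print(z,k.sum(),(P[k][:,:2]-c).min(0),(P[k][:,:2]-c).max(0))
E
python3 - <<'E'
from h import *
for n,(a,b,c,d) in (("side0",(10,60,110,210)),("side3",(270,120,370,290))):
    v=V(n);cv2.imwrite(f"pics/{n}g.png",np.clip(cv2.resize(v.p[b:d,a:c],None,fx=3.5,fy=3.5)[:,:,::-1]*1.8,0,255).astype(np.uint8))
E
```

```text
side0 2102
237 2 [-28.3 -44.8] [-17.9 -37.5]
245 49 [-31.2 -47.5] [28.1 45. ]
253 60 [-32.1 -52.5] [31.  42.8]
261 51 [-31.2 -53.4] [29.6 41.1]
269 52 [-31.4 -55. ] [29.8 45.5]
277 39 [-31.2 -53.7] [32.5 45.2]
285 23 [-41.2 -66.9] [33.5 42.3]
293 81 [-43.8 -70.1] [42.9 57.2]
301 65 [-43.1 -70.4] [41.4 57.5]
309 76 [-42.9 -70.9] [42.5 59.7]
317 82 [-42.3 -70. ] [39.  53.1]
325 97 [-41.8 -68.5] [24.3  7.8]
top0 1994
237 6 [-16.7 -48. ] [25.9 40. ]
245 49 [-18.5 -52.6] [30.9 45.5]
253 60 [-27.7 -54.1] [31.8 47. ]
261 68 [-24.1 -56. ] [31.5 47.1]
269 48 [-20.6 -54.5] [31.8 37.7]
277 20 [-19.7 -53.4] [31.8 37.3]
285 47 [-21.9 -62.8] [34.7 38.9]
293 104 [-40.4 -71.5] [30.3 34.1]
301 147 [-43.  -71.4] [32.2 27.4]
309 144 [-42.5 -70.5] [31.5 24.3]
317 113 [-42.4 -70.2] [29.5 18.2]
325 130 [-42.1 -68.7] [ 13.3 -17.2]
side3 3561
165 4 [-7.5 -9.1] [-0.1 -0.3]
173 4 [-10.3  -6.1] [ 4.8 -1.6]
181 29 [-13.  -12.8] [ 1.8 10.2]
189 34 [-15.1 -14. ] [ 1.3 10.6]
197 41 [-13.3 -13.5] [2.5 9.3]
205 25 [-12.  -13.2] [ 1.1 13.1]
213 13 [-14.8  -9.1] [-9.  13.4]
221 61 [-20.4 -31.6] [ 6.8 35. ]
229 69 [-22.  -39.7] [ 5.3 43.2]
237 60 [-23.7 -43.3] [ 2.7 48.4]
245 93 [-25.5 -47.6] [ 2.4 50.7]
253 82 [-27.9 -55.8] [ 4.9 57.9]
261 131 [-29.  -61.3] [ 2.9 58.3]
269 146 [-27.7 -61.3] [-4.  23.2]
277 125 [-23.6 -46.5] [-4.6 24.2]
285 73 [-21.8 -41.3] [-1.8 -4.4]
293 56 [-20.5 -39.4] [ -1.8 -15.7]
301 61 [-36.9 -37. ] [6.4 4.6]
309 148 [-39.9 -36.6] [21.8 26. ]
317 150 [-38.9 -36.8] [22.1 23.9]
325 161 [-39.3 -37.4] [23.1 21. ]
```

View pics/side0g.png

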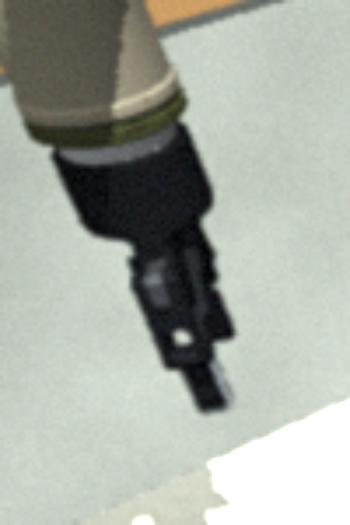

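View pics/side3g.png

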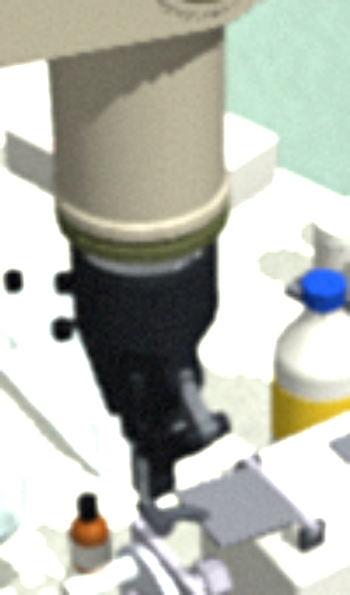

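>>> servo_tool --commands '[[[80,0,0,0,0,0,0],[80,0,0,0,0,0,0],[80,0,0,0,0,0,0],[80,1.8,0,0,0,0,0],[80,3.6,0,0,0,0,0],[80,3.6,0,0,0,0,0]]]' --force 30

```text
time: 3.25
tool_pos: [455.6, -41.2, 105.5]
tcp_rot: [94.1, 89.7, 168.5]
ft_force: [-0.1, 0.1, -0.9]
finger_gap: 58.7
```

```bash
python3 go.py; python3 - <<'E'
from bench import r
from h import *
for n in("wrist","side"):
    c=r.calibration(n);p,d=r.snapshot(n);np.savez(n+"4.npz",p=p,d=d,**c)
v=V("wrist4");v2=V("side4")
a=cv2.resize(v.p[200:400,180:460],None,fx=1.4,fy=1.5);b=cv2.resize(v2.p[210:310,280:380],(392,300),interpolation=cv2.INTER_CUBIC)
im=np.hstack([cv2.resize(a,(392,300)),b]);cv2.imwrite("pics/c4.png",np.clip(im[:,:,::-1]*1.8,0,255).astype(np.uint8))
E
```

```text
3.25 tcp rot-frame [-38.83  -0.67 105.48] grasp [-38.74  -0.67 124.48] F [-0.08  0.12 -0.89] gap 58.6824280876391 j [-11.59 -11.11 113.41  -0.    77.97 -85.95]
```

View pics/c4.png

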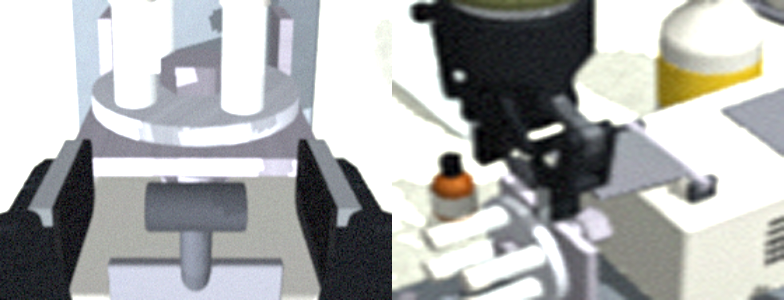

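>>> servo_tool --commands '[[[255,0,0,0,0,0,0],[255,0,0,0,0,0,0],[255,0,0,0,0,0,0],[255,0,0,0,0,0,0]]]' --force 30

```text
time: 3.75
tool_pos: [458.2, -41.6, 108.7]
tcp_rot: [-82.8, 89.9, -8.4]
ft_force: [0.9, 0.5, 1.0]
finger_gap: 25.1
```

```bash
python3 go.py; python3 - <<'E'
from bench import r
from h import *
for n in("wrist","side"):
    c=r.calibration(n);p,d=r.snapshot(n);np.savez(n+"4.npz",p=p,d=d,**c)
v=V("wrist4");v2=V("side4")
a=cv2.resize(v.p[200:400,180:460],None,fx=1.4,fy=1.5);b=cv2.resize(v2.p[210:310,280:380],(392,300),interpolation=cv2.INTER_CUBIC)
im=np.hstack([cv2.resize(a,(392,300)),b]);cv2.imwrite("pics/c5.png",np.clip(im[:,:,::-1]*1.8,0,255).astype(np.uint8))
E
```

```text
3.75 tcp rot-frame [-36.25  -0.43 108.7 ] grasp [-36.28  -0.43 127.7 ] F [0.95 0.54 0.99] gap 25.098673999994244 j [-11.58 -11.26 113.18   0.    78.   -85.95]
```

View pics/c5.png

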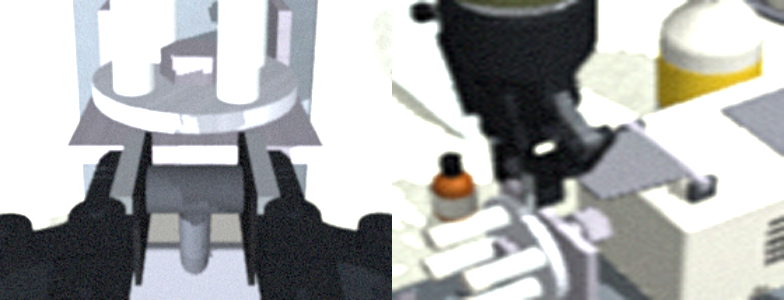

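>>> servo_tool --commands '[[[255,-1.47,-0.59,0,0,0,0],[255,-2.82,-1.44,0,0,0,0],[255,-4.0,-2.5,0,0,0,0],[255,-4.98,-3.75,0,0,0,0],[255,-5.72,-5.16,0,0,0,0],[255,-6.22,-6.67,0,0,0,0],[255,-6.44,-8.24,0,0,0,0],[255,-6.38,-9.83,0,0,0,0]]]'

```text
time: 4.65
tool_pos: [552.6, -68.2, 172.5]
tcp_rot: [104.5, 90.0, 178.9]
ft_force: [-2.7, 0.1, 1.7]
finger_gap: 24.8
```

```bash
python3 go.py; python3 - <<'E'
from bench import r
from h import *
for n in("wrist","side"):
    c=r.calibration(n);p,d=r.snapshot(n);np.savez(n+"4.npz",p=p,d=d,**c)
v=V("wrist4");v2=V("side4")
a=cv2.resize(v.p[200:400,180:460],None,fx=1.4,fy=1.5);b=cv2.resize(v2.p[210:310,280:380],(392,300),interpolation=cv2.INTER_CUBIC)
im=np.hstack([cv2.resize(a,(392,300)),b]);cv2.imwrite("pics/c6.png",np.clip(im[:,:,::-1]*1.8,0,255).astype(np.uint8))
E
```

```text
4.65 tcp rot-frame [ 61.84  -0.48 172.46] grasp [ 61.85  -0.48 191.46] F [-2.7   0.06  1.66] gap 24.770396095609286 j [-12.3    1.62  94.24  -0.01  84.17 -86.68]
```

View pics/c6.png

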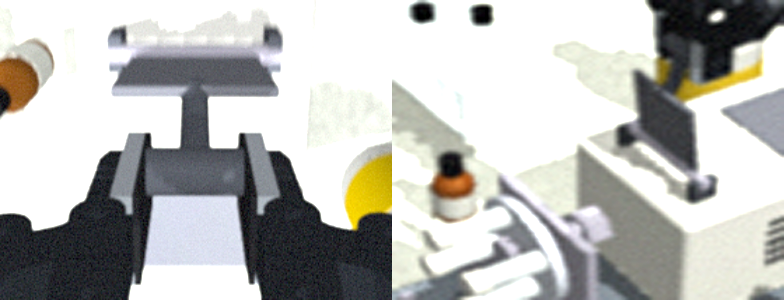

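The pin is still between the pads and the plate stands upright, so I continue the arc.

>>> servo_tool --commands '[[[255,0.33,-1.56,0,0,0,0],[255,0.92,-3.03,0,0,0,0],[255,1.77,-4.38,0,0,0,0],[255,2.83,-5.56,0,0,0,0],[255,3.44,-6.08,0,0,0,0],[255,3.44,-6.08,0,0,0,0]]]'

```text
time: 5.35
tool_pos: [612.7, -85.1, 138.3]
tcp_rot: [-88.5, 89.8, -14.2]
ft_force: [4.2, -1.5, 5.6]
finger_gap: 25.3
```

```bash
python3 go.py; python3 - <<'E'
from bench import r
from h import *
for n in("wrist","side"):
    c=r.calibration(n);p,d=r.snapshot(n);np.savez(n+"4.npz",p=p,d=d,**c)
v=V("wrist4");v2=V("side4")
a=cv2.resize(v.p[200:400,180:460],None,fx=1.4,fy=1.5);b=cv2.resize(v2.p[190:310,290:430],(392,300),interpolation=cv2.INTER_CUBIC)
im=np.hstack([cv2.resize(a,(392,300)),b]);cv2.imwrite("pics/c7.png",np.clip(im[:,:,::-1]*1.8,0,255).astype(np.uint8))
E
```

```text
5.35 tcp rot-frame [124.29  -0.53 138.27] grasp [124.21  -0.53 157.27] F [ 4.25 -1.46  5.59] gap 25.258207457466973 j [-12.65  12.05  86.59  -0.01  81.14 -86.99]
```

View pics/c7.png

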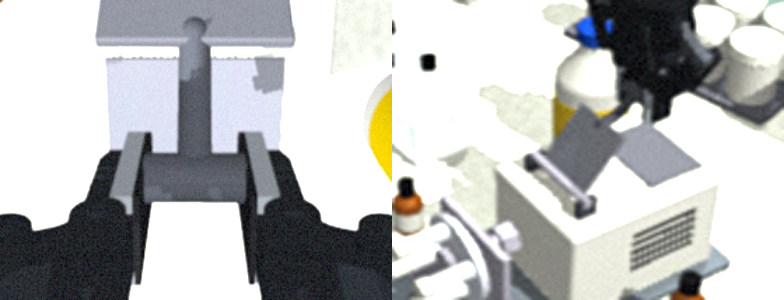

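>>> servo_tool --commands '[[[80,0,0,0,0,0,0],[80,0,0,0,0,0,0],[80,0,0,0,0,0,0],[80,-3,0,0,0,0,0],[80,-6.5,0,0,0,0,0],[40,-6.5,5,0,0,0,0],[0,-6.5,10,0,0,0,0],[0,-6.5,12.4,0,0,0,0]]]'

```text
time: 6.25
tool_pos: [488.2, -50.0, 201.4]
tcp_rot: [92.0, 89.8, 166.4]
ft_force: [-0.2, -1.2, -0.4]
finger_gap: 85.7
```

```bash
python3 go.py 0 0 120; python3 - <<'E'
from bench import r
from h import *
np.set_printoptions(precision=1,suppress=True)
for n in("wrist","side"):
    c=r.calibration(n);p,d=r.snapshot(n);np.savez(n+"5.npz",p=p,d=d,**c)
v=V("wrist5");v2=V("side5")
a=v.p[100:400,160:480];b=cv2.resize(v2.p[190:340,260:430],(392,346),interpolation=cv2.INTER_CUBIC)
im=np.hstack([cv2.resize(a,(392,346)),b]);cv2.imwrite("pics/c8.png",np.clip(im[:,:,::-1]*1.6,0,255).astype(np.uint8))
for n in("wrist5","side5"):
    v=V(n);Q=w2r(v.cloud())
    m=(Q[...,2]>140)&(Q[...,2]<200)&(Q[...,0]>100)&(Q[...,0]<150)&(np.abs(Q[...,1])<16);print(n,m.sum(),Q[m].mean(0) if m.any() else 0, Q[m].max(0) if m.any() else 0)
    m=(np.abs(Q[...,0])<15)&(np.abs(Q[...,1])<22)&(Q[...,2]>60)&(Q[...,2]<110);P=Q[m];print("bolt",len(P),P.min(0),P.max(0))
    for x in(-8,-5,-2,1,4):
        k=np.abs(P[:,0]-x)<1.5
        if k.any(): print(x,P[k][:, 1].min(),P[k][:,1].max(),P[k][:,2].max(),P[k][P[k][:,2].argmax(),1])
    m=(np.abs(Q[...,2]-115)<3)&(np.abs(Q[...,1])<55)&(Q[...,0]<-15)&(Q[...,0]>-34)
    print("bracket",m.sum(),Q[m].mean(0),Q[m].min(0),Q[m].max(0))
E
```

```text
6.25 tcp rot-frame [ -5.13  -0.39 201.39] grasp [ -5.08  -0.39 220.39] F [-0.17 -1.23 -0.36] gap 85.70155772450718 j [-11.84  -9.56 101.87   0.    87.85 -86.23]
(array([ 8.14, -0.54,  0.04]), array([ 0.05, -0.01, -0.16]))
wrist5 6 [100.5   0.5 179.9] [101.    5.  181.2]
bolt 866 [-15.  -11.8  78.2] [  7.5  13.9 101.4]
-8 -11.713661870951976 12.22995861162056 99.99181574026032 1.1001409767312849
-5 -11.6460611406734 13.737309140153927 101.37116327637686 2.615611751485304
-2 -11.67596109077267 13.717331261159769 100.14306536177149 2.6304911951542995
1 -11.733998321713134 13.777857118813426 101.04399735976794 3.3949759931116428
4 -11.752030412223458 13.815486159297187 100.76228356279937 3.4058592528736225
bracket 1156 [-26.    0.5 116.1] [-28.9 -44.2 112. ] [-22.7  45.6 118. ]
side5 94 [111.7  -1.9 193.7] [122.1  15.4 199.8]
bolt 103 [-15.  -13.   81.5] [  6.2  15.6 102.8]
-8 -12.206409591300774 12.551271163062566 98.7717204762606 -11.08163731199419
-5 -12.98135368775882 5.5802359506033135 102.79142348197216 1.370254793488142
-2 -12.810494143197603 13.470564628637476 101.70133133182593 -1.3282900687430204
1 -12.333106286130963 2.865700329825779 99.35395768418265 -4.145115849874356
4 -12.774953655815718 15.568023538331467 99.92477096705441 2.7440396825107887
bracket 117 [-27.3  -1.  115.5] [-31.  -45.  112.2] [-22.8  46.4 117.9]
```

View pics/c8.png

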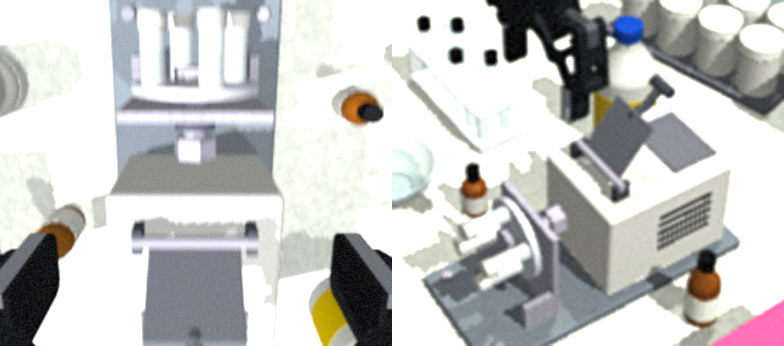

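```bash
python3 - <<'E'
from h import *
np.set_printoptions(precision=1,suppress=True)
v=V("side5");Q=w2r(v.cloud())
m=(Q[...,2]>150)&(Q[...,2]<230)&(Q[...,0]>75)&(Q[...,0]<150)&(np.abs(Q[...,1])<18)&(v.p.max(-1)<110);P=Q[m];print(m.sum())
for z in range(150,230,6):
    k=(P[:,2]>=z)&(P[:,2]<z+6)
    if k.any(): print(z,k.sum(),P[k].min(0),P[k].max(0))
v=V("wrist5");Q=w2r(v.cloud());m=(np.abs(Q[...,0])<6)&(np.abs(Q[...,1])<18)&(Q[...,2]>75)&(Q[...,2]<112);P=Q[m]
for y in range(-15,16,2):
    k=np.abs(P[:,1]-y)<1
    if k.any(): print(y,k.sum(),np.median(P[k][:,2]))
cv2.imwrite("pics/b5.png",np.clip(cv2.resize(v.p[190:250,280:370],None,fx=8,fy=8,interpolation=cv2.INTER_CUBIC)[:,:,::-1]*1.3,0,255).astype(np.uint8))
E
```

```text
237
156 2 [ 75.4 -17.1 160.2] [ 75.5   0.8 160.4]
162 30 [ 75.3 -17.9 162.3] [ 80.4  17.5 167.7]
168 55 [ 76.2 -17.8 168.2] [ 86.   17.7 173.9]
174 50 [ 80.3 -17.9 174.4] [ 99.6  16.7 179.9]
180 23 [ 84.8 -16.7 180.1] [107.4   4.1 184.6]
186 20 [ 99.4 -11.4 186.5] [121.    6.9 191.8]
192 41 [106.8 -13.5 192.1] [122.1  12.1 198. ]
198 16 [111.7 -12.5 198. ] [118.4  10.4 201.2]
-11 30 88.08313604280947
-9 44 95.68537265594453
-7 29 96.59733916986936
-5 47 97.2207695640352
-3 30 97.57227376581584
-1 45 98.52556507192911
1 43 99.07665081445002
3 30 99.46178515965322
5 45 98.8928279730939
7 30 97.00602758973513
9 46 94.9888619837197
11 30 93.1544171854131
13 44 91.5263529177805
```

View pics/b5.png

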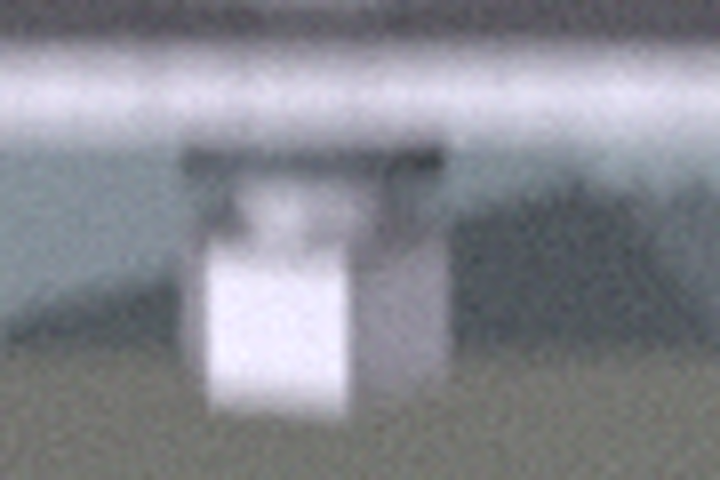

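```bash
python3 - <<'E'
from h import *
np.set_printoptions(precision=1,suppress=True)
for n,c in(("side3",(-36.6,0)),("wrist3",(-36.6,0)),("side5",(-5.1,0)),("wrist5",(-5.1,0))):
    v=V(n);Q=w2r(v.cloud());tip=180 if n[-1]=='3' else 201+35+13
    print(n)
    for h in range(0,130,8):
        m=(np.abs(Q[...,2]-tip-h-4)<4)&(np.abs(Q[...,0]-c[0])<55)&(np.abs(Q[...,1])<75)&(v.d>0)
        if m.sum()>3: P=Q[m]-[c[0],0,0];print(h,m.sum(),np.percentile(P,2,axis=0)[:2],np.percentile(P,98,axis=0)[:2])
E
```

```text
side3
0 23 [-12.2 -12.4] [3.1 6.8]
8 36 [-13.  -13.7] [4.4 5.9]
16 38 [-12.2 -14.2] [5.1 6. ]
24 30 [-12.1 -13.5] [3.2 8.4]
32 12 [-12.7 -11.9] [-8.2  9.2]
40 49 [-14.4 -31.1] [ 6.9 24.6]
48 78 [-14.4 -35.2] [ 7.  37.5]
56 55 [-16.2 -44.4] [ 6.7 43.2]
64 92 [-18.2 -47.8] [ 6.1 46.5]
72 85 [-18.2 -55.6] [ 5.8 52.1]
80 128 [-18.2 -61. ] [10.3 55. ]
88 147 [-20.4 -61. ] [ 9.5 14.4]
96 119 [-20.7 -47.1] [ 4.  12.9]
104 86 [-19.4 -41.9] [ 6.7 -9.9]
112 54 [-12.  -40.1] [  7.2 -23.2]
120 51 [-33.4 -38. ] [  8.9 -16.2]
128 140 [-38.  -37.8] [23.4  4.8]
wrist3
0 332 [-11. -11.] [-6.2 12.3]
8 674 [-11.1 -12.4] [-6.1 13.7]
16 781 [-11.1 -12.5] [-6.  13.7]
24 723 [-11.2 -12.4] [-6.2 13.7]
32 1170 [-12.  -11.1] [10.4 12.5]
40 3071 [-13.5 -29. ] [ 8.1 30. ]
48 7863 [-13.1 -35. ] [ 8.3 36.3]
56 5675 [-16.2 -41.3] [ 8.5 42.4]
64 10297 [-17.3 -46.7] [ 7.  47.9]
72 13956 [-17.4 -53. ] [ 3.2 54.2]
80 15974 [-17.5 -56. ] [-5.  57.4]
88 4591 [-20.3 -53.1] [-12.   54.9]
96 6 [-21.1  -8.5] [-20.8  16.5]
side5
0 53 [-13.4 -53.6] [ 6.7 48.4]
8 77 [-14.  -55.8] [ 7.7 46.8]
16 74 [-13.4 -55.7] [ 7.1 46.4]
24 79 [-13.9 -56. ] [ 6.6 49.7]
32 47 [-14.4 -54.6] [ 3.4 52.4]
40 62 [-15.6 -71.7] [ 4.6 65.8]
48 175 [-15.7 -73.5] [ 8.3 70.7]
56 133 [-19.2 -72.8] [ 7.8 71.4]
64 156 [-19.4 -71.9] [ 8.5 68.6]
72 159 [-20.  -71.1] [ 8.6 70.2]
80 171 [-22.3 -69.3] [ 9.  70.6]
88 186 [-22.  -69.1] [ 7.8 64.8]
96 220 [-14.8 -67.7] [ 8.7 62.4]
104 56 [-13.4 -64.2] [  5.6 -20.6]
112 109 [-39.1 -37.6] [19.3  3.7]
120 170 [-39.5 -37.2] [19.5  7.9]
128 168 [-39.3 -37.3] [21.4  9.2]
wrist5
0 1037 [-11.  -52.3] [10.6 49.9]
8 1610 [-11.1 -54.5] [10.6 56. ]
16 1912 [-11.1 -54.7] [10.6 56.1]
24 2035 [-11.2 -54.5] [ 8.9 55.9]
32 1710 [-11.9 -49.7] [-0.6 51.1]
40 3444 [-13.5 -67.9] [-6.  69.2]
48 14796 [-13.1 -70.3] [10.3 71.4]
56 9463 [-17.1 -68.4] [ 8.5 70.4]
64 14458 [-17.3 -60.8] [-3.1 62.7]
72 8718 [-19.2 -32.5] [-9.6 59.1]
80 1991 [-20.2 -24.4] [-16.8  26.1]
```

```bash
python3 go.py 0 0.7 31
```

```text
6.35 tcp rot-frame [ -4.59  -0.29 201.96] grasp [ -4.56  -0.29 220.96] F [0.71 0.19 0.06] gap 85.35782035682682 j [-11.83  -9.57 101.82   0.    87.84 -86.24]
(array([17.1 , -0.49,  0.1 ]), array([ 0.07, -0.  , -0.09]))
```

>>> servo_tool --commands '[[[60,0,-0.4,0.1,0,0,0],[60,4,-0.4,0.1,0,0,0],[60,8,-0.4,0.1,0,0,0],[60,8,-0.4,0.1,0,0,0]]]' --force 60

```text
time: 6.75
tool_pos: [492.1, -50.5, 116.3]
tcp_rot: [94.0, 89.4, 168.4]
ft_force: [-1.2, 0.9, -0.5]
finger_gap: 65.7
```

```bash
python3 go.py 0 0.7 31
```

```text
6.75 tcp rot-frame [ -1.23   0.15 116.34] grasp [ -1.03   0.16 135.34] F [-1.22  0.91 -0.48] gap 65.67139529106878 j [-11.8   -5.17 106.87  -0.    78.9  -86.16]
(array([ 8.53, -0.21,  0.06]), array([ 0.02, -0.04, -0.6 ]))
```

>>> servo_tool --commands '[[[60,3,-0.1,0,0,0,0],[60,6,-0.1,0,0,0,0],[60,8.8,-0.1,0,0,0,0],[60,8.8,-0.1,0,0,0,0],[60,8.8,-0.1,0,0,0,0]]]' --force 60

```text
time: 7.25
tool_pos: [497.5, -51.7, 35.9]
tcp_rot: [-97.9, 90.0, -23.6]
ft_force: [0.5, 0.1, 0.6]
finger_gap: 65.3
```

```bash
python3 go.py 0 0.7 31; python3 - <<'E'
from bench import r
from h import *
for n in("wrist","side"):
    c=r.calibration(n);p,d=r.snapshot(n);np.savez(n+"6.npz",p=p,d=d,**c)
v=V("wrist6");v2=V("side6")
a=v.p[150:450,160:480];b=cv2.resize(v2.p[190:340,260:430],(392,346),interpolation=cv2.INTER_CUBIC)
im=np.hstack([cv2.resize(a,(392,346)),b]);cv2.imwrite("pics/c9.png",np.clip(im[:,:,::-1]*1.8,0,255).astype(np.uint8))
E
```

```text
7.25 tcp rot-frame [ 4.35  0.52 35.87] grasp [ 4.35  0.52 54.87] F [0.53 0.1  0.56] gap 65.31113445834147 j [-11.8    0.35 110.5   -0.    69.14 -86.17]
(array([0.49, 0.44, 0.02]), array([ 0.02, -0.  ,  0.01]))
```

View pics/c9.png

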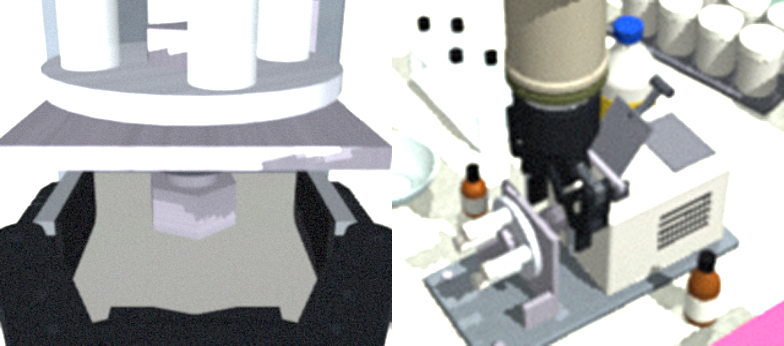

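>>> servo_tool --commands '[[[60,0.3,0.2,0,0,0,0],[60,0.3,0.2,0,0,0,0],[60,0.3,0.2,0,0,0,0]]]'

```text
time: 7.65
tool_pos: [494.9, -50.9, 32.1]
tcp_rot: [-87.7, 90.0, -13.4]
ft_force: [-0.3, 0.1, 1.4]
finger_gap: 65.3
```

```bash
python3 go.py 0 0.7 31;python3 - <<'E'
from bench import r
from h import *
np.set_printoptions(precision=1,suppress=True)
c=r.calibration("wrist");p,d=r.snapshot("wrist");np.savez("wrist7.npz",p=p,d=d,**c)
v=V("wrist7");Q=w2r(v.cloud());m=(np.abs(Q[...,0])<25)&(np.abs(Q[...,1])<20)&(Q[...,2]>70)&(Q[...,2]<108);P=Q[m]
m2=(np.abs(Q[...,0])<7)&(np.abs(Q[...,1])<16)&(Q[...,2]>70)&(Q[...,2]<108);P=Q[m2];print("bolt",P.min(0),P.max(0))
for s in(-1,1):
    m=(Q[...,1]*s>25)&(Q[...,1]*s<40)&(np.abs(Q[...,0])<40)&(Q[...,2]>70)&(Q[...,2]<118)
    print(m.sum(),Q[m].min(0),Q[m].max(0))
E
```

```text
7.65 tcp rot-frame [ 1.61  0.54 32.06] grasp [ 1.6   0.54 51.06] F [-0.29  0.11  1.38] gap 65.31293441369526 j [-11.78   0.2  111.09  -0.    68.66 -86.15]
(array([0.11, 0.16, 0.02]), array([0.03, 0.  , 0.05]))
bolt [ -7.  -11.   84.6] [  7.   13.2 101.6]
7039 [-40. -40.  70.] [ 26.5 -25.  118. ]
7411 [-40.  25.  70.] [ 26.7  40.  118. ]
```

Well placed; close on the head.

>>> servo_tool --commands '[[[60,0.1,0.1,0,0,0,0],[140,0.1,0.1,0,0,0,0],[255,0.1,0.1,0,0,0,0],[255,0.1,0.1,0,0,0,0],[255,0.1,0.1,0,0,0,0],[255,0.1,0.1,0,0,0,0],[255,0.1,0.1,0,0,0,0],[255,0.1,0.1,0,0,0,0]]]' --force 60

```text
time: 8.5
tool_pos: [493.4, -51.5, 30.6]
tcp_rot: [168.6, 89.9, -117.0]
ft_force: [-3.9, -4.8, 2.6]
finger_gap: 22.8
```

```bash
python3 go.py; python3 - <<'E'
from bench import r
from h import *
for n in("wrist","side"):
    c=r.calibration(n);p,d=r.snapshot(n);np.savez(n+"8.npz",p=p,d=d,**c)
v=V("wrist8");v2=V("side8")
a=v.p[150:450,160:480];b=cv2.resize(v2.p[190:340,260:430],(392,346),interpolation=cv2.INTER_CUBIC)
im=np.hstack([cv2.resize(a,(392,346)),b]);cv2.imwrite("pics/c10.png",np.clip(im[:,:,::-1]*1.8,0,255).astype(np.uint8))
E
```

```text
8.5 tcp rot-frame [ 0.28 -0.42 30.63] grasp [ 0.29 -0.39 49.63] F [-3.9  -4.83  2.6 ] gap 22.824538729967536 j [-11.82   0.17 111.29  -0.09  68.56 -86.14]
```

View pics/c10.png

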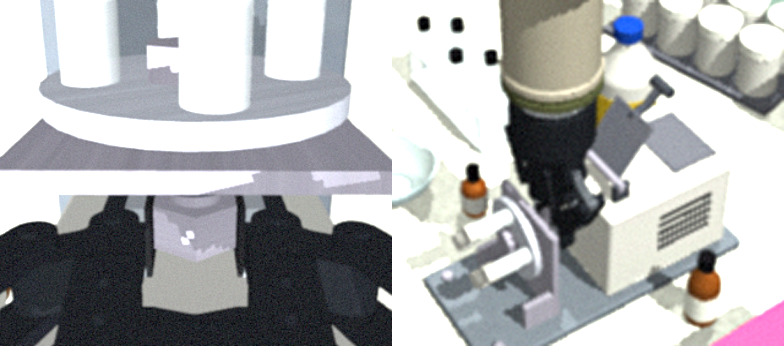

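>>> servo_tool --commands '[[[255,0,0,0,0,0,0],[255,0,0,0,0,0,0],[255,0,0,0,0,0,0],[255,0,0,0,0,0,0],[255,0,0,0,0,0,0],[255,0,0,0,0,0,0],[255,0,0,0,0,0,0],[255,0,0,0,0,0,0]]]' --force 60

```text
time: 9.4
tool_pos: [493.4, -51.5, 30.6]
tcp_rot: [169.3, 89.9, -116.4]
ft_force: [-2.6, -5.1, 2.9]
finger_gap: 22.9
```

```bash
python3 go.py; python3 - <<'E'
from bench import r
from h import *
np.set_printoptions(precision=1,suppress=True)
for n in("wrist","side"):
    c=r.calibration(n);p,d=r.snapshot(n);np.savez(n+"9.npz",p=p,d=d,**c)
v=V("wrist9");w=V("wrist8");o=V("wrist7")
g=lambda x:x.p[150:300,190:460].mean(-1)
print("diff 8-9",np.abs(g(v)-g(w)).mean(),"7-8",np.abs(g(o)-g(w)).mean())
# vial shift by phase/flow on side view
s8=V("side8").p[225:325,280:345].astype(np.uint8);s9=V("side9").p[225:325,280:345].astype(np.uint8);s6=V("side6").p[225:325,280:345]
s5=V("side5").p[225:325,280:345]
for a,b,t in((s8,s9,"side8-9"),(s6,s8,"side6-8"),(s5,s6,"5-6")): print(t,np.abs(a.astype(float)-b).mean())
im=np.hstack([cv2.resize(x,(195*2,300*2)) for x in(s8,s9)]);cv2.imwrite("pics/c11.png",np.clip(im[:,:,::-1]*1.5,0,255).astype(np.uint8))
Q=w2r(V("side9").cloud())
m=(np.abs(Q[...,0])<16)&(Q[...,1]<-8)&(Q[...,1]>-40)&(Q[...,2]>40)&(Q[...,2]<115);P=Q[m]
for z in range(40,115,5):
    k=(P[:,2]>=z)&(P[:,2]<z+5)
    if k.any(): print(z,k.sum(),P[k].min(0),P[k].max(0))
m=(Q[...,2]>186)&(Q[...,2]<205)&(Q[...,0]>95)&(Q[...,0]<140)&(np.abs(Q[...,1])<18)&(V("side9").p.max(-1)<110);print("pin",Q[m].mean(0),Q[m].max(0))
E
```

```text
9.4 tcp rot-frame [ 0.28 -0.41 30.63] grasp [ 0.28 -0.38 49.63] F [-2.57 -5.07  2.88] gap 22.883381681612565 j [-11.82   0.17 111.29  -0.09  68.56 -86.14]
diff 8-9 2.4094979423868312 7-8 22.835818930041153
side8-9 1.7636410256410255
side6-8 11.153487179487179
5-6 39.28
60 1 [ -5.1 -15.8  63.4] [ -5.1 -15.8  63.4]
70 6 [ -8.7 -23.3  72.1] [  5.4 -20.4  75. ]
75 10 [ -9.  -25.4  75. ] [  4.9 -19.4  79. ]
80 12 [ -8.3 -25.3  80.4] [  4.9 -15.7  84.5]
85 13 [-10.8 -25.   85. ] [  5.7 -17.1  89.8]
90 7 [-11.4 -23.2  90.7] [ -4.7 -14.2  93.9]
95 11 [-12.8 -23.6  95.4] [ -6.7 -10.  100. ]
100 1 [-12.  -11.5 100.7] [-12.  -11.5 100.7]
105 9 [-14.5 -37.7 106.7] [ -6.9 -17.5 109.9]
110 19 [-12.9 -38.8 110.3] [  6.8 -12.6 114.9]
pin [111.7  -1.9 194.8] [119.8  12.4 200.7]
```

View pics/c11.png

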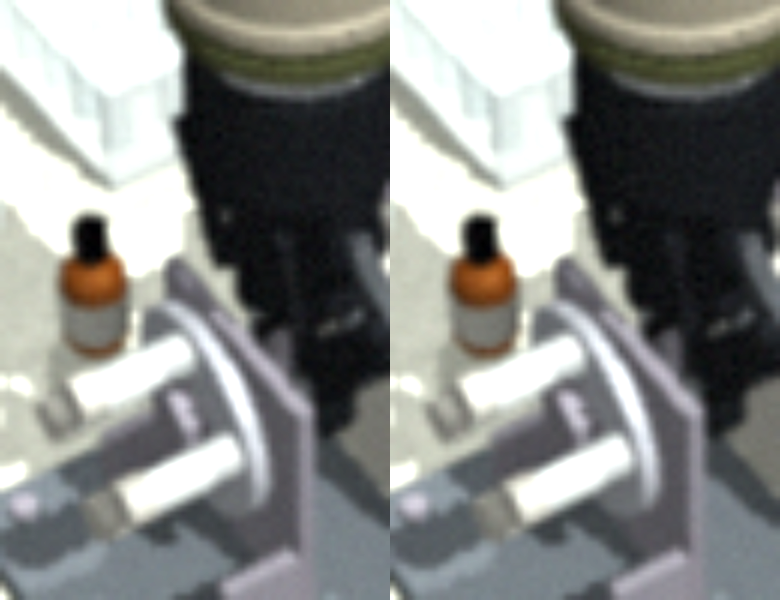

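```bash
python3 -c "
from bench import r
print(r.hand_in());s=r.sense();print(s['time'],s['finger_gap'],s['ft_force'])"
```

```text
the job is handed in; nothing more can be done
None
the job is handed in; nothing more can be done
```

The guard lever is swung back and the bolt head is gripped and held. I handed the job in at about 9.5 s while still holding; no verdict was reported.

- **Guard:** I pinched the cross pin by its ends and took the lever round to about 2.2 rad, estimated from the side picture. It was still there in the last picture, taken after the bolt was gripped.
- **Bolt head:** I lowered the open fingers into the gap and closed them on the flats at 60 N. The opening stayed at 22.8–22.9 mm for 0.9 s. That is about 1 mm under the 24 mm width, and the pin also read about 1 mm low.
- **Spindle:** two pictures 0.9 s apart, from both the wrist and side cameras, showed no movement beyond image noise, so I take it to be standing still. I could not read its speed directly.
- **Bystanders:** in the views I checked near the end I saw none of them touched or moved; I did not measure each one.

**Fingertip mismatch:** both cameras show the real fingertips about 35 mm further back than the reported TCP. My first try at the pin therefore closed on nothing, just above it, without disturbing anything. After that I positioned by the seen fingertips, which puts the pads about level with the head's centre. Going by the reported TCP alone, the grasp point would be about 35 mm below the head and outside the 18 mm limit. I trusted the seen position because the pin and the bolt head were both gripped where the pictures said they would be.

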